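Slide the chair mounting plate out over the board's edge

TASK

A flat rectangular steel chair-mounting plate lies on the low plywood board, where no one can get hold of it. Without picking it up, slide it straight towards the robot until about 3 cm of it sticks out over the board's front edge, roughly square to that edge, so that it can be pinched there later, and leave it lying flat on the board. Leave the round steel disc where it is.

Things in the scene. Friction and masses are not known exactly. Their poses are not given: they have to be found in the camera images.
- plate_center (a point): centre (half-way up, 3 mm above the board) of the loose flat rectangular steel plate, 90 mm along its x axis, 110 mm along its y axis, 6 mm thick, 0.2 to 0.4 kg, with a 9 mm screw hole near each corner; its x axis points away from the robot, nearly along the board's x. Its far edge (away from the robot) is 45 mm from the centre along +x and can be pushed with the fingertips just above the board; it starts 30 to 55 mm inside the board's front edge
- disc_center (a point): centre (half-way up, 3 mm above the board) of the loose round steel disc, 100 mm diameter, 6 mm thick, with one 22 mm hole in its middle; it lies beside the plate on the same board, either to its left or to its right, and must stay where it is
- front_edge (a point): middle of the upper front edge of the low plywood board, the long edge that faces the robot, 70 mm above the bench. Its x axis points from this edge into the board, away from the robot; its y axis runs along the edge to the left; z up. The board is fixed, its flat top reaches 200 mm back from this edge and 180 mm to either side, at the height of this point
There are look-alikes about, which are no part of the job. Leave any purple look-alike of the part that bears plate_center alone.

How it is judged:
At the end, for the whole second after the job is handed in: The rectangular plate lies flat and still on the board, 18 to 42 mm of it out over the front edge (centre 3 to 27 mm inside), within 15 degrees of square, its centre within 140 mm of the edge's middle; the round disc is within 20 mm of where it started (x of plate_center in the frame of front_edge between 0.003 and 0.027 m and y of plate_center in the frame of front_edge between -0.14 and 0.14 m and z of plate_center in the frame of front_edge between 0 and 0.008 m and angle between plate_center's own z axis and vertical below 0.08 rad and angle between the x axis of plate_center and the x axis of front_edge, either way round below 0.26 rad and linear speed of plate below 0.01 m/s and distance of disc_center from where it was at the start of the episode below 0.02 m); the robot touches nothing.
It fails at once if the plate is picked up (its centre more than 30 mm above the board) (z of plate_center in the frame of front_edge above 0.03 m).
It fails at once if the round disc is pushed more than 20 mm from its place (distance of disc_center from where it was at the start of the episode above 0.02 m).
It also fails if it takes over 32 s, if anything falls off the work surface, if the arm or the gripper's body presses on something with over 40 N, if the wrist force passes 120 N, or if a joint passes its speed limit or range.

ROBOT

A 6-joint arm with a two-finger parallel gripper is mounted at the origin on the work surface; the furniture and walls round the work are solid. World frame = base frame: x ahead of the robot, y to its left, z up, the work surface at z = 0. Lengths are in m, angles in rad, forces in N, time in s.
With the tool pointing down it reaches from about 0.325 to 0.925 m from the base axis. Payload 3.1 kg.
Tool frame: the origin (TCP) lies midway between the tips of the shut fingers; the grasp point (between the pads) lies 19 mm behind it; z points along the fingers, y is the line along which they close (so a half turn about z gives the same grasp; the last joint's range is limited). The gripper opens to 85 mm and grips with 20 to 120 N. Pads are 22 mm wide; open, the fingers measure 114 mm over their backs; the gripper's body (76 mm by 85 mm) begins 54 mm behind the grasp point. The pads swing forward as they close: fully open they stand 13 mm farther back than shut.
Start: joints at [-1.368, 0.217, 1.613, -0, 1.311, -0.112], TCP at [0.194, -0.594, 0.231] pointing down, gripper open.
Joint ranges: [-2.75, 2.75], [-0.78, 2.1], [0.31, 2.55], [-1.13, 4.27], [0.13, 2.63], [-2.58, 2.58]. Speed limits (rad/s): [2.79, 2.79, 3.14, 3.14, 3.14, 3.14].

INTERFACE

Orientations are given as a unit quaternion [w, x, y, z].
In Python, from plant import arm, eyes, hand_in gives the robot as it stands.
- The arm moves only by the tool carry_out, never from a script. Its argument "motion" is a list of rows, each an object of numbers: "x", "y", "z": the shift along the tool's x, y, z normalised to -1 to 1, where 1 is 0.03 m; "wx", "wy", "wz": the turn, a rotation vector about the tool's x, y, z normalised to -1 to 1, where 1 is 360 degrees; "jaw": the closure in counts, from 0 (fully open) to 255 (shut). A call has 1 to 20 rows; each row shifts and turns the commanded pose from where the row before left it, along the tool's axes as they then stand; what a row does not reach is not made up. A row lasts 1/8 s, in which the tool goes at most 62.5 mm and 10.7 degrees, less where a joint would pass 70% of its speed; a pose out of reach is approached as far as the arm can. A call with a number of a shift or a turn outside -1 to 1 is refused whole. A call with a gripper value outside its range is refused whole. The fingers move at their own pace and stop on an object; "force" is the grip in N (left out, the last holds). Time passes only in rows, so rows that do not move let the fingers close. It gives the time, the measured TCP pose, the force, the opening and the grip force at its end, in the units of the state.
- arm.state(): the state, without advancing time (a new reading comes with each control period).
- eyes.get_image(name): name is "scene" or "top" or "wrist"; returns a dict with "img" (400x640x3 uint8, blue, green, red), "intrinsics" (3x3 intrinsics, pixels), "k1" (the pictures are not rectified: a ray, as slopes to the right and down, at radius r is drawn at 1 + k1 r^2 times it, then the intrinsics apply), "rvec" (rotation vector, rad) and "tvec" (3), from world to camera coordinates, as OpenCV has them. Camera axes: x right, y down, z forward; pixel columns grow to the right and rows downward; lengths in m; the calibration is good to about 2 mm. A picture is of the moment at which its call begins. There is no depth.
- hand_in(): hands the job in; it is judged then, once.
Trained networks look in a picture, given as the dict that the camera call returned (one of the last four; its "shot" number tells which), for a name from the list of things; names that differ only in an ending like _2 or _b are one class to them, and where a whole thing is asked for, a point or a joint stands for the part that bears it (a point fixed in the world has none). Each returns a list of dicts, best first, with "conf" (0 to 1); they miss things now and then, are a little off and sometimes report something else, mostly with a low value. They report only what shows in the picture. A call takes as long as a camera call. They do not tell look-alikes from the thing itself.
- eyes.look_for(picture, label): "bbox" ([left, top, right, bottom] in pixels, round what is visible of it).
The state is a dict: "clock": time; "qpos": joint angles; "joint_vel": joint speeds; "joint_torque": joint torques, N m; "tcp_pos": TCP position; "tcp_rot": TCP orientation; "ft_force": force on the tool from outside, world axes, zero at the start; "torque": the same for the moment, N m; "finger_gap": finger opening in m; "finger_force": force on a finger pad.
Only numpy, scipy, OpenCV 4.12 (cv2) and the standard library are available. Lean on these libraries where they do the work, as an engineer would, in place of code of your own. Each camera call takes 0.05 s, during which the arm holds its last target. There are 200 camera calls.

## Working session

There is one attempt and no reset: what is moved stays moved. The work goes in short steps, Python scripts to look and compute and a tool call to move; the robot and the scene stay as the last step left them, time stands still between calls to the robot, and variables do not carry over. Pictures are saved under pics/ and viewed, at most 10 in all, crops included, and the job is handed in when it is done.

Besides the shell and the picture viewer there is one more tool, called after "Request:" as name(argument=value, ...), one argument or row to a line, values as JSON. carry_out: Moves the arm, as the interface text tells. Its arguments: {"type":"object","properties":{"motion":{"type":"array"},"force":{"type":"number"}},"required":["motion"]}

```bash
mkdir -p pics
cat > h.py <<'E'
import numpy as np, cv2
from plant import arm, eyes, hand_in
def ray(p,uv):
    K=np.array(p["intrinsics"]);R=cv2.Rodrigues(np.array(p["rvec"],float))[0];t=np.array(p["tvec"],float).ravel()
    d=np.array([p["k1"],0,0,0,0],float)
    n=cv2.undistortPoints(np.array(uv,float).reshape(-1,1,2),K,d).reshape(-1,2)
    return -R.T@t,(np.c_[n,np.ones(len(n))])@R
def at_z(p,uv,z):
    c,d=ray(p,uv); return c+d*((z-c[2])/d[:,2])[:,None]
def px(p,X):
    return cv2.projectPoints(np.array(X,float).reshape(-1,3),np.array(p["rvec"],float),np.array(p["tvec"],float),np.array(p["intrinsics"]),np.array([p["k1"],0,0,0,0],float))[0].reshape(-1,2)
E
python3 - <<'E'
from h import *
for n in("top","scene"):
    p=eyes.get_image(n); cv2.imwrite(f"pics/{n}0.png",p["img"])
    print(n,ray(p,[[320,200]])[0].round(3))
    for l in("plate_center","disc_center"):
        for b in eyes.look_for(p,l)[:4]:
            x=b["bbox"]; print(l,np.round(x),round(b["conf"],2),at_z(p,[[(x[0]+x[2])/2,(x[1]+x[3])/2]],.073).round(3))
print(arm.state())
E
```

```text
top [ 0.326 -0.264  0.92 ]
plate_center [290. 216. 353. 274.] 0.72 [[ 0.263 -0.261  0.073]]
plate_center [337. 114. 396. 172.] 0.63 [[ 0.479 -0.355  0.073]]
disc_center [339. 112. 396. 171.] 0.7 [[ 0.482 -0.357  0.073]]
disc_center [270. 103. 316. 146.] 0.68 [[ 0.518 -0.198  0.073]]
scene [-0.054 -0.778  0.592]
plate_center [229. 236. 289. 276.] 0.77 [[ 0.221 -0.326  0.073]]
disc_center [314. 154. 340. 181.] 0.79 [[ 0.508 -0.188  0.073]]
{'clock': 0.3, 'qpos': array([-1.36820804e+00,  2.17241957e-01,  1.61387924e+00,  2.13367405e-05,
        1.31128393e+00, -1.12174498e-01]), 'joint_vel': array([-0.00074274, -0.00329732, -0.00475412,  0.00022913, -0.00132107,
       -0.00179059]), 'joint_torque': array([ 5.58757092e-04, -3.96318698e+01, -3.03573596e+01, -2.33491282e-04,
        5.86700044e-03, -7.30417071e-06]), 'tcp_pos': array([ 0.19348676, -0.59403737,  0.23083724]), 'tcp_rot': array([-4.06289474e-04,  9.87641438e-01,  1.56729783e-01, -8.05903486e-06]), 'ft_force': array([ 0.05171857, -0.10903629, -0.95556337]), 'torque': array([-0.00455933, -0.02454476, -0.0020147 ]), 'finger_force': 0.0, 'finger_gap': 0.0856122264442669}
```

View pics/top0.png

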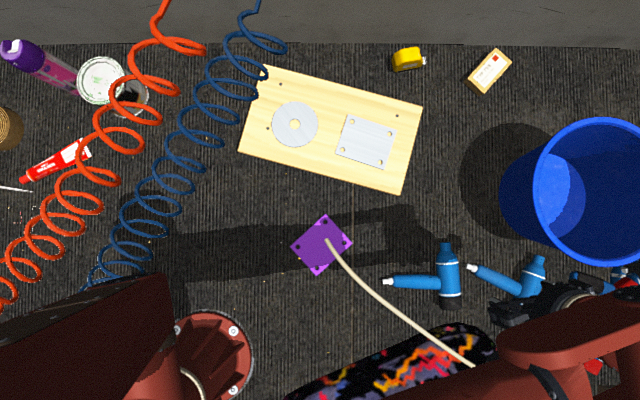

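View pics/scene0.png

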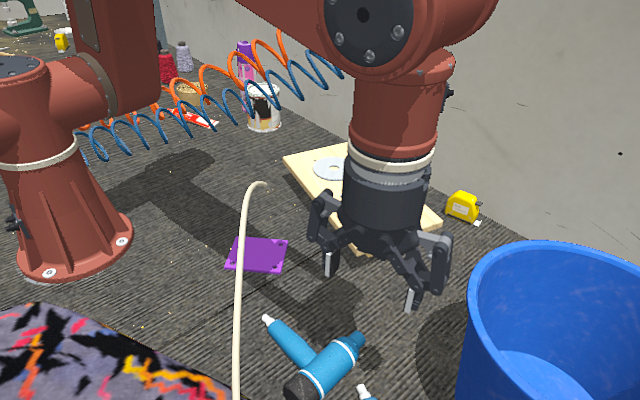

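The top view shows the candidates for the plate:
- Silver plate on the board at (366,141). It is square-cornered with four holes, so I choose this one.
- Purple plate on the bench at (321,245). This is the look-alike.
- Silver disc at (294,125). This is to stay put.

The board's front edge runs from (238,152) to (401,194). Next is a close crop with the corners measured.

Run:
```python
from h import *
p=eyes.get_image("top"); im=p["img"]
c=cv2.resize(im[55:205,230:430],None,fx=4,fy=4,interpolation=cv2.INTER_CUBIC); cv2.imwrite("pics/crop1.png",c)
hsv=cv2.cvtColor(im,cv2.COLOR_BGR2HSV); roi=np.zeros(im.shape[:2],np.uint8); roi[60:200,232:430]=1
bright=((hsv[...,2]>110)*roi).astype(np.uint8)
board=max(cv2.findContours(cv2.morphologyEx(bright,cv2.MORPH_CLOSE,np.ones((7,7))),0,2)[0],key=cv2.contourArea)
ins=np.zeros_like(roi); cv2.drawContours(ins,[board],-1,1,-1)
grey=((hsv[...,1]<45)&(ins>0)).astype(np.uint8)
def desc(n,cn,z):
    q=at_z(p,cv2.boxPoints(cv2.minAreaRect(cn)),z)
    s=np.linalg.norm(np.diff(q,axis=0),axis=1)
    print(n,q[:,:2].round(4).tolist(),"c",q.mean(0).round(4),"sides",s[:2].round(4),"dirs",np.degrees(np.arctan2(*(np.diff(q,axis=0)[:2,1::-1].T[::1]))).round(1))
desc("board",board,.07)
for cn in cv2.findContours(grey,0,2)[0]:
    if cv2.contourArea(cn)>500: desc("grey",cn,.076)
```

```text
board [[0.4442, -0.0264], [0.6687, -0.0647], [0.5864, -0.4831], [0.3652, -0.4377]] c [ 0.5161 -0.253   0.07  ] sides [0.2278 0.4264] dirs [  -9.7 -101.1]
grey [[0.4558, -0.2857], [0.543, -0.3139], [0.5078, -0.4212], [0.421, -0.3924]] c [ 0.4819 -0.3533  0.076 ] sides [0.0916 0.113 ] dirs [ -17.9 -108.1]
grey [[0.5674, -0.1507], [0.5681, -0.2489], [0.4711, -0.2498], [0.4704, -0.1523]] c [ 0.5192 -0.2004  0.076 ] sides [0.0983 0.097 ] dirs [ -89.6 -179.5]
```

View pics/crop1.png

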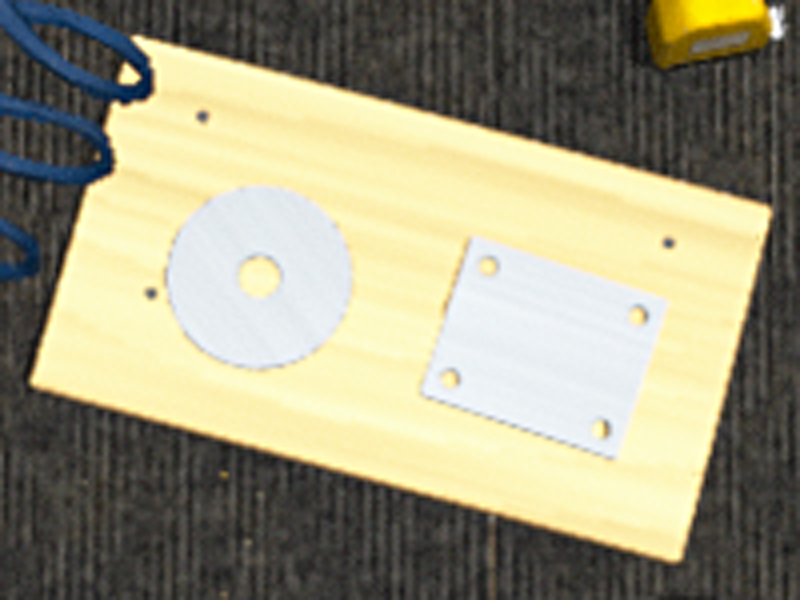

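The crop confirms the choice: a silver plate with four corner holes, crop corners (470,238), (666,300), (615,458), (421,394). The disc is to its left at (259,276). The blue hose hid the board's back-left corner, so I'll refit using hand-read corners.

Run:
```python
from h import *
p=eyes.get_image("top"); s=eyes.get_image("scene")
f=lambda a:np.array(a,float)/4+[229.6,54.6]
B=at_z(p,f([(30,385),(680,561),(771,208),(140,38)]),.07)
P=at_z(p,f([(470,238),(666,300),(615,458),(421,394)]),.076)
O=(B[0]+B[1])/2; y=(B[0]-B[1])[:2]; y/=np.linalg.norm(y); x=np.array([y[1],-y[0]])
print("board",B.round(3)[:,:2].tolist(),"w",np.linalg.norm(B[0]-B[1]),"d",np.linalg.norm(B[1]-B[2]),"O",O,"yaw",np.degrees(np.arctan2(x[1],x[0])))
T=np.array([x,y]); bf=lambda q:(q[:,:2]-O[:2])@T.T
print("plate in board",bf(P).round(4).tolist(),bf(P).mean(0)); D=at_z(p,f([(259,276)]),.076);print("disc",bf(D))
np.savez("b.npz",O=O,T=T)
for d in (.105,.06): # tcp targets, plate y
    q=O[:2]+T.T@[d+.0,bf(P).mean(0)[1]]; print(d,q)
a=arm.state()["tcp_pos"]; R=cv2.Rodrigues(np.zeros(3))[0]
# cable tip triangulation
c1,d1=ray(p,[[327,240]]);c2,d2=ray(s,[[265,183]])
t=np.linalg.lstsq(np.c_[d1[0],-d2[0]],c2-c1,rcond=None)[0];print("cable tip",c1+t[0]*d1[0],c2+t[1]*d2[0])
```

```text
board [[0.46, -0.079], [0.369, -0.426], [0.56, -0.476], [0.651, -0.134]] w 0.35839241494212815 d 0.19696201971566155 O [ 0.41489038 -0.25246586  0.07      ] yaw -14.736475011427242
plate in board [[0.1366, -0.0269], [0.1319, -0.1361], [0.0431, -0.1313], [0.049, -0.0236]] [ 0.09013356 -0.07947017]
disc [[0.08744471 0.07597155]]
0.105 [ 0.49622139 -0.35603118]
0.06 [ 0.45270162 -0.34458437]
cable tip [ 0.27935442 -0.27154053  0.17406765] [ 0.27901122 -0.27129944  0.17408654]
```

Request:
carry_out(
  motion=[
    {"x": 0.5,"y": -0.12,"jaw": 90},
    {"x": 0.9,"y": -0.23,"jaw": 90},
    {"x": 0.95,"y": -0.24,"jaw": 90},
    {"x": 0.95,"y": -0.24,"jaw": 90},
    {"x": 0.95,"y": -0.24,"jaw": 90},
    {"x": 0.95,"y": -0.24,"jaw": 90},
    {"x": 0.95,"y": -0.24,"jaw": 90},
    {"x": 0.95,"y": -0.24,"jaw": 90},
    {"x": 0.95,"y": -0.24,"jaw": 90},
    {"x": 0.95,"y": -0.24,"jaw": 90},
    {"x": 0.95,"y": -0.24,"jaw": 90},
    {"x": 0.95,"y": -0.24,"jaw": 90},
    {"x": 0.95,"y": -0.24,"jaw": 90},
    {"x": 0.95,"y": -0.24,"jaw": 90},
    {"x": 0.85,"y": -0.2,"jaw": 90},
    {"wz": 0.023,"jaw": 90},
    {"wz": 0.023,"jaw": 90},
    {"wz": 0.023,"jaw": 90},
    {"wz": 0.022,"jaw": 90},
    {"jaw": 90},
  ],
)

```text
schema error: expected keys x, y, z, wx, wy, wz, jaw
```

Request:
carry_out(
  motion=[
    {"x": 0.5,"y": -0.12,"z": 0,"wx": 0,"wy": 0,"wz": 0,"jaw": 90},
    {"x": 0.9,"y": -0.23,"z": 0,"wx": 0,"wy": 0,"wz": 0,"jaw": 90},
    {"x": 0.95,"y": -0.24,"z": 0,"wx": 0,"wy": 0,"wz": 0,"jaw": 90},
    {"x": 0.95,"y": -0.24,"z": 0,"wx": 0,"wy": 0,"wz": 0,"jaw": 90},
    {"x": 0.95,"y": -0.24,"z": 0,"wx": 0,"wy": 0,"wz": 0,"jaw": 90},
    {"x": 0.95,"y": -0.24,"z": 0,"wx": 0,"wy": 0,"wz": 0,"jaw": 90},
    {"x": 0.95,"y": -0.24,"z": 0,"wx": 0,"wy": 0,"wz": 0,"jaw": 90},
    {"x": 0.95,"y": -0.24,"z": 0,"wx": 0,"wy": 0,"wz": 0,"jaw": 90},
    {"x": 0.95,"y": -0.24,"z": 0,"wx": 0,"wy": 0,"wz": 0,"jaw": 90},
    {"x": 0.95,"y": -0.24,"z": 0,"wx": 0,"wy": 0,"wz": 0,"jaw": 90},
    {"x": 0.95,"y": -0.24,"z": 0,"wx": 0,"wy": 0,"wz": 0,"jaw": 90},
    {"x": 0.95,"y": -0.24,"z": 0,"wx": 0,"wy": 0,"wz": 0,"jaw": 90},
    {"x": 0.95,"y": -0.24,"z": 0,"wx": 0,"wy": 0,"wz": 0,"jaw": 90},
    {"x": 0.95,"y": -0.24,"z": 0,"wx": 0,"wy": 0,"wz": 0,"jaw": 90},
    {"x": 0.85,"y": -0.2,"z": 0,"wx": 0,"wy": 0,"wz": 0,"jaw": 90},
    {"x": 0,"y": 0,"z": 0,"wx": 0,"wy": 0,"wz": 0.023,"jaw": 90},
    {"x": 0,"y": 0,"z": 0,"wx": 0,"wy": 0,"wz": 0.023,"jaw": 90},
    {"x": 0,"y": 0,"z": 0,"wx": 0,"wy": 0,"wz": 0.023,"jaw": 90},
    {"x": 0,"y": 0,"z": 0,"wx": 0,"wy": 0,"wz": 0.022,"jaw": 90},
    {"x": 0,"y": 0,"z": 0,"wx": 0,"wy": 0,"wz": 0,"jaw": 90},
  ],
)

```text
clock: 2.95
tcp_pos: [0.5515, -0.3687, 0.2313]
tcp_rot: [-0.0, 0.992, -0.127, 0.0]
ft_force: [0.2, 0.7, -0.4]
finger_gap: 0.055
finger_force: 0.0
```

Request:
carry_out(
  motion=[
    {"x": 0,"y": 0,"z": 0.9,"wx": 0,"wy": 0,"wz": 0,"jaw": 90},
    {"x": 0,"y": 0,"z": 0.9,"wx": 0,"wy": 0,"wz": 0,"jaw": 90},
    {"x": 0,"y": 0,"z": 0.9,"wx": 0,"wy": 0,"wz": 0,"jaw": 90},
    {"x": 0,"y": 0,"z": 0.9,"wx": 0,"wy": 0,"wz": 0,"jaw": 90},
    {"x": 0,"y": 0,"z": 0.8,"wx": 0,"wy": 0,"wz": 0,"jaw": 90},
    {"x": 0,"y": 0,"z": 0.4,"wx": 0,"wy": 0,"wz": 0,"jaw": 90},
    {"x": 0,"y": 0,"z": 0,"wx": 0,"wy": 0,"wz": 0,"jaw": 90},
  ],
)

```text
clock: 3.82
tcp_pos: [0.5506, -0.3689, 0.0863]
tcp_rot: [-0.001, 0.992, -0.128, -0.001]
ft_force: [-0.4, 0.3, -0.7]
finger_gap: 0.0551
finger_force: 0.0
```

Run:
```python
from h import *
w=eyes.get_image("wrist");t=eyes.get_image("scene")
cv2.imwrite("pics/m2.png",np.vstack([cv2.resize(w["img"],(480,300)),cv2.resize(t["img"][130:290,250:506],(480,300),interpolation=2)]))
print(arm.state()["tcp_pos"],arm.state()["ft_force"])
```

```text
[ 0.55177708 -0.37005225  0.08841123] [-0.32676525 -0.59351773 -0.29386035]
```

View pics/m2.png

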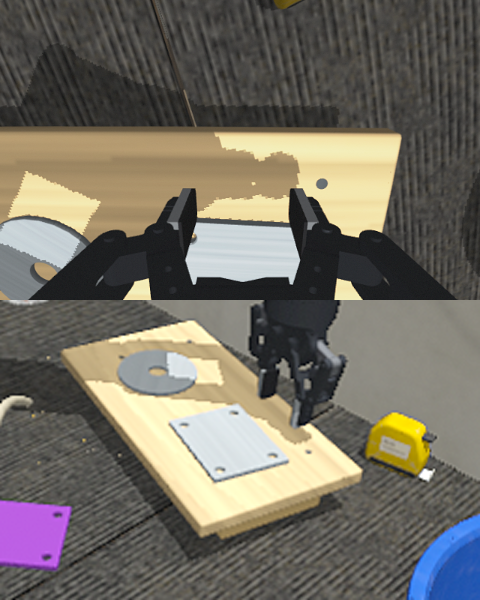

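Wrist and scene views: both fingers stand clear behind the plate's far edge, over bare board. Next I feel for the board.

Request:
carry_out(
  motion=[
    {"x": 0,"y": 0,"z": 0.25,"wx": 0,"wy": 0,"wz": 0,"jaw": 90},
    {"x": 0,"y": 0,"z": 0.15,"wx": 0,"wy": 0,"wz": 0,"jaw": 90},
    {"x": 0,"y": 0,"z": 0,"wx": 0,"wy": 0,"wz": 0,"jaw": 90},
    {"x": 0,"y": 0,"z": 0,"wx": 0,"wy": 0,"wz": 0,"jaw": 90},
  ],
)

```text
clock: 4.42
tcp_pos: [0.5511, -0.3697, 0.0753]
tcp_rot: [0.0, 0.992, -0.128, 0.0]
ft_force: [-0.2, -0.1, -0.4]
finger_gap: 0.0554
finger_force: 0.0
```

Request:
carry_out(
  motion=[
    {"x": 0,"y": 0,"z": 0.06,"wx": 0,"wy": 0,"wz": 0,"jaw": 90},
    {"x": 0,"y": 0,"z": 0,"wx": 0,"wy": 0,"wz": 0,"jaw": 90},
  ],
)

```text
clock: 4.68
tcp_pos: [0.551, -0.3696, 0.0734]
tcp_rot: [-0.0, 0.992, -0.128, -0.0]
ft_force: [-1.1, 1.4, 0.6]
finger_gap: 0.0551
finger_force: 0.0
```

Request:
carry_out(
  motion=[
    {"x": 0,"y": 0,"z": 0.06,"wx": 0,"wy": 0,"wz": 0,"jaw": 90},
    {"x": 0,"y": 0,"z": 0,"wx": 0,"wy": 0,"wz": 0,"jaw": 90},
  ],
)

```text
clock: 4.92
tcp_pos: [0.5509, -0.3695, 0.0715]
tcp_rot: [-0.0, 0.992, -0.128, -0.0]
ft_force: [0.1, 0.0, 0.5]
finger_gap: 0.055
finger_force: 0.0
```

Request:
carry_out(
  motion=[
    {"x": 0,"y": 0,"z": 0.06,"wx": 0,"wy": 0,"wz": 0,"jaw": 90},
    {"x": 0,"y": 0,"z": 0,"wx": 0,"wy": 0,"wz": 0,"jaw": 90},
  ],
)

```text
clock: 5.18
tcp_pos: [0.5509, -0.3695, 0.0696]
tcp_rot: [-0.0, 0.992, -0.128, -0.0]
ft_force: [-0.8, -0.3, 0.2]
finger_gap: 0.0555
finger_force: 0.0
```

Request:
carry_out(
  motion=[
    {"x": 0,"y": 0,"z": 0.04,"wx": 0,"wy": 0,"wz": 0,"jaw": 90},
    {"x": 0,"y": 0,"z": 0,"wx": 0,"wy": 0,"wz": 0,"jaw": 90},
  ],
)

```text
clock: 5.42
tcp_pos: [0.551, -0.3696, 0.0685]
tcp_rot: [-0.0, 0.992, -0.128, -0.0]
ft_force: [0.0, 0.4, -0.3]
finger_gap: 0.0551
finger_force: 0.0
```

Request:
carry_out(
  motion=[
    {"x": 0,"y": 0,"z": 0.04,"wx": 0,"wy": 0,"wz": 0,"jaw": 90},
    {"x": 0,"y": 0,"z": 0,"wx": 0,"wy": 0,"wz": 0,"jaw": 90},
  ],
)

```text
clock: 5.68
tcp_pos: [0.551, -0.3696, 0.0673]
tcp_rot: [-0.0, 0.992, -0.128, -0.0]
ft_force: [0.1, -1.0, -0.0]
finger_gap: 0.0553
finger_force: 0.0
```

Request:
carry_out(
  motion=[
    {"x": 0,"y": 0,"z": 0.04,"wx": 0,"wy": 0,"wz": 0,"jaw": 90},
    {"x": 0,"y": 0,"z": 0,"wx": 0,"wy": 0,"wz": 0,"jaw": 90},
  ],
)

```text
clock: 5.92
tcp_pos: [0.551, -0.3696, 0.0661]
tcp_rot: [-0.0, 0.992, -0.128, -0.0]
ft_force: [-0.5, 0.3, -0.1]
finger_gap: 0.0556
finger_force: 0.0
```

Request:
carry_out(
  motion=[
    {"x": 0,"y": 0,"z": 0.04,"wx": 0,"wy": 0,"wz": 0,"jaw": 90},
    {"x": 0,"y": 0,"z": 0,"wx": 0,"wy": 0,"wz": 0,"jaw": 90},
  ],
)

```text
clock: 6.18
tcp_pos: [0.5511, -0.3697, 0.066]
tcp_rot: [-0.0, 0.992, -0.128, -0.0]
ft_force: [-2.4, 2.1, 4.8]
finger_gap: 0.0552
finger_force: 2.6
```

Request:
carry_out(
  motion=[
    {"x": 0,"y": 0,"z": 0.04,"wx": 0,"wy": 0,"wz": 0,"jaw": 90},
    {"x": 0,"y": 0,"z": 0,"wx": 0,"wy": 0,"wz": 0,"jaw": 90},
  ],
)

```text
clock: 6.42
tcp_pos: [0.5511, -0.3697, 0.066]
tcp_rot: [-0.0, 0.992, -0.128, -0.0]
ft_force: [-3.9, 3.3, 9.5]
finger_gap: 0.0551
finger_force: 5.0
```

Contact at TCP z = 0.066. I'll rise about 2 mm clear of the board and push most of the way.

Request:
carry_out(
  motion=[
    {"x": 0,"y": 0,"z": -0.14,"wx": 0,"wy": 0,"wz": 0,"jaw": 90},
    {"x": -0.2,"y": 0,"z": 0,"wx": 0,"wy": 0,"wz": 0,"jaw": 90},
    {"x": -0.2,"y": 0,"z": 0,"wx": 0,"wy": 0,"wz": 0,"jaw": 90},
    {"x": -0.2,"y": 0,"z": 0,"wx": 0,"wy": 0,"wz": 0,"jaw": 90},
    {"x": -0.2,"y": 0,"z": 0,"wx": 0,"wy": 0,"wz": 0,"jaw": 90},
    {"x": -0.2,"y": 0,"z": 0,"wx": 0,"wy": 0,"wz": 0,"jaw": 90},
    {"x": -0.2,"y": 0,"z": 0,"wx": 0,"wy": 0,"wz": 0,"jaw": 90},
    {"x": -0.2,"y": 0,"z": 0,"wx": 0,"wy": 0,"wz": 0,"jaw": 90},
    {"x": -0.2,"y": 0,"z": 0,"wx": 0,"wy": 0,"wz": 0,"jaw": 90},
    {"x": 0,"y": 0,"z": 0,"wx": 0,"wy": 0,"wz": 0,"jaw": 90},
  ],
)

```text
clock: 7.68
tcp_pos: [0.5039, -0.3572, 0.0681]
tcp_rot: [-0.0, 0.992, -0.128, -0.0]
ft_force: [-0.7, 0.3, -0.6]
finger_gap: 0.055
finger_force: 0.0
```

Run:
```python
from h import *
b=np.load("b.npz"); t=eyes.get_image("top")
print(arm.state()["tcp_pos"],(arm.state()["tcp_pos"][:2]-b["O"][:2])@b["T"].T)
cv2.imwrite("pics/m3.png",cv2.resize(t["img"][70:220,230:430],None,fx=4,fy=4,interpolation=2))
```

```text
[ 0.5042197  -0.35735614  0.06816056] [ 0.11307225 -0.07871699]
```

View pics/m3.png

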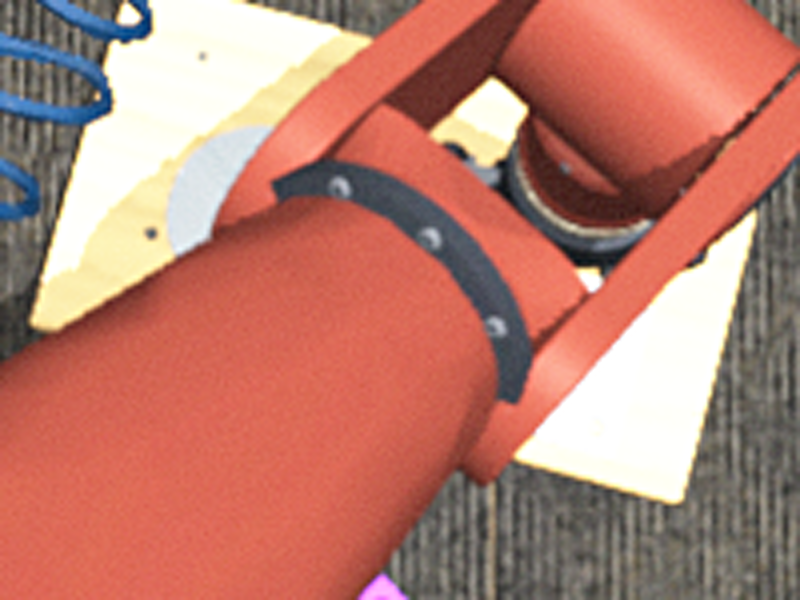

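The top view is hidden by the forearm, so I use the scene camera.

Run:
```python
from h import *
t=eyes.get_image("scene")
cv2.imwrite("pics/m4.png",cv2.resize(t["img"][140:265,260:460],None,fx=4,fy=4,interpolation=2))
```

```text
(no output)
```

View pics/m4.png

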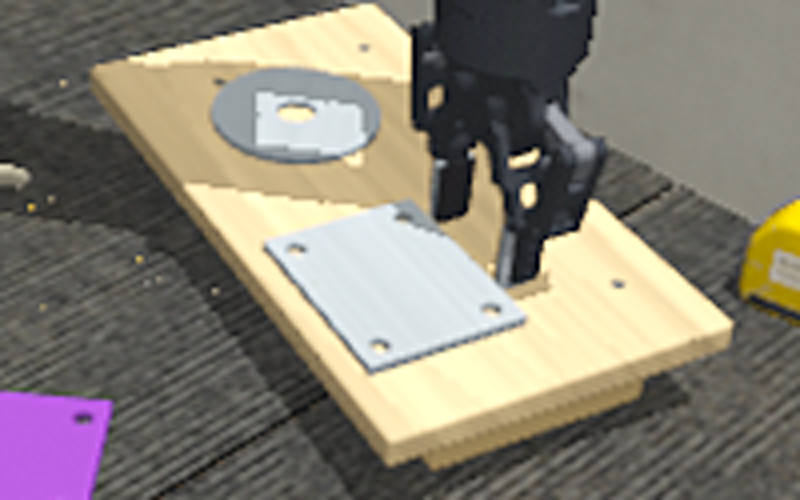

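The scene crop shows the fingers behind the far edge and the plate moved and square. Its corners are at (265,243), (373,370), (525,322), (408,200), and the disc hasn't moved.

Run:
```python
from h import *
b=np.load("b.npz"); t=eyes.get_image("scene")
f=lambda a:np.array(a,float)/4+[259.6,139.6]
bf=lambda q:((q[:,:2]-b["O"][:2])@b["T"].T).round(4)
P=at_z(t,f([(265,243),(373,368),(525,320),(408,200)]),.076); print(bf(P).tolist(),bf(P).mean(0))
print("board front corners",bf(at_z(t,f([(92,70),(388,444)]),.07)).tolist(),"back right",bf(at_z(t,f([(733,322)]),.07)))
```

```text
[[0.0106, -0.0298], [0.0119, -0.1382], [0.0979, -0.1392], [0.0985, -0.0281]] [ 0.054725 -0.083825]
board front corners [[-0.0008, 0.1759], [-0.0044, -0.1803]] back right [[ 0.1963 -0.1788]]
```

Request:
carry_out(
  motion=[
    {"x": -0.2,"y": 0,"z": 0,"wx": 0,"wy": 0,"wz": 0,"jaw": 90},
    {"x": -0.2,"y": 0,"z": 0,"wx": 0,"wy": 0,"wz": 0,"jaw": 90},
    {"x": -0.2,"y": 0,"z": 0,"wx": 0,"wy": 0,"wz": 0,"jaw": 90},
    {"x": -0.2,"y": 0,"z": 0,"wx": 0,"wy": 0,"wz": 0,"jaw": 90},
    {"x": -0.2,"y": 0,"z": 0,"wx": 0,"wy": 0,"wz": 0,"jaw": 90},
    {"x": -0.2,"y": 0,"z": 0,"wx": 0,"wy": 0,"wz": 0,"jaw": 90},
    {"x": -0.1,"y": 0,"z": 0,"wx": 0,"wy": 0,"wz": 0,"jaw": 90},
    {"x": -0.07,"y": 0,"z": 0,"wx": 0,"wy": 0,"wz": 0,"jaw": 90},
    {"x": 0,"y": 0,"z": 0,"wx": 0,"wy": 0,"wz": 0,"jaw": 90},
    {"x": 0.2,"y": 0,"z": 0,"wx": 0,"wy": 0,"wz": 0,"jaw": 90},
    {"x": 0.3,"y": 0,"z": 0,"wx": 0,"wy": 0,"wz": 0,"jaw": 90},
    {"x": 0,"y": 0,"z": 0,"wx": 0,"wy": 0,"wz": 0,"jaw": 90},
  ],
)

```text
clock: 9.32
tcp_pos: [0.4801, -0.351, 0.068]
tcp_rot: [0.0, 0.992, -0.128, 0.0]
ft_force: [0.9, 0.3, 0.1]
finger_gap: 0.0555
finger_force: 0.0
```

Run:
```python
from h import *
b=np.load("b.npz"); t=eyes.get_image("scene")
print((arm.state()["tcp_pos"][:2]-b["O"][:2])@b["T"].T)
cv2.imwrite("pics/m5.png",cv2.resize(t["img"][140:265,260:460],None,fx=4,fy=4,interpolation=2))
```

```text
[ 0.08766819 -0.07860698]
```

View pics/m5.png

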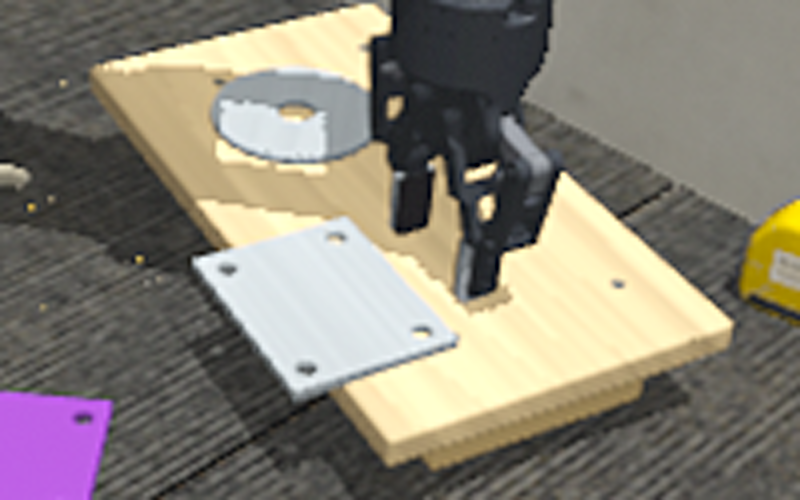

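The plate now overhangs the front edge, with corners at (193,262), (297,393), (457,340), (348,218). The fingers are clear behind it and the disc is undisturbed. I'll lift away and measure.

Request:
carry_out(
  motion=[
    {"x": 0,"y": 0,"z": -0.5,"wx": 0,"wy": 0,"wz": 0,"jaw": 90},
    {"x": 0,"y": 0,"z": -0.8,"wx": 0,"wy": 0,"wz": 0,"jaw": 90},
    {"x": 0,"y": 0,"z": -0.9,"wx": 0,"wy": 0,"wz": 0,"jaw": 90},
    {"x": 0,"y": 0,"z": -0.9,"wx": 0,"wy": 0,"wz": 0,"jaw": 90},
    {"x": 0,"y": 0,"z": -0.5,"wx": 0,"wy": 0,"wz": 0,"jaw": 90},
    {"x": 0,"y": 0,"z": 0,"wx": 0,"wy": 0,"wz": 0,"jaw": 90},
    {"x": 0,"y": 0,"z": 0,"wx": 0,"wy": 0,"wz": 0,"jaw": 90},
  ],
)

```text
clock: 10.25
tcp_pos: [0.4787, -0.3503, 0.175]
tcp_rot: [-0.001, 0.992, -0.128, -0.001]
ft_force: [0.2, -0.1, 0.5]
finger_gap: 0.0554
finger_force: 0.0
```

Run:
```python
from h import *
b=np.load("b.npz"); t=eyes.get_image("scene")
f=lambda a:np.array(a,float)/4+[259.6,139.6]
bf=lambda q:((q[:,:2]-b["O"][:2])@b["T"].T).round(4)
P=at_z(t,f([(193,262),(297,391),(457,338),(348,218)]),.076); print(bf(P).tolist(),bf(P).mean(0))
print(arm.state()["tcp_pos"],arm.state()["clock"])
```

```text
[[-0.0302, -0.0286], [-0.0283, -0.1371], [0.06, -0.1366], [0.0609, -0.0288]] [ 0.0156   -0.082775]
[ 0.47855709 -0.35009934  0.17459231] 10.3
```

Plate centre is 15.6 mm inside the edge (about 29 mm out) and square to within 1°.

```bash
python3 -c "
from plant import hand_in; print(hand_in())"
```

```text
the job is handed in; nothing more can be done
None
```

The plate lies flat on the board with about 29 mm out over the front edge, within about 1° of square; the disc looks unmoved and the gripper is clear. I handed the job in at about 10 s of the 32 s, and no verdict came back.

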